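# Cock the sprung tailstock of a bench centre for loading

### The job

Get the bench centre ready for the next shaft: flip the red catch on top of the tailstock forward until it lies down, then push the black knob back against its spring until the slide's cross pin has gone past the catch, and let the slide come forward again so that it comes to rest hooked behind the catch. Only push with the fingers, never pinch the knob or the catch, and leave everything else on the granite plate where it is.

Things in the scene. Friction and masses are not known exactly. Their poses are not given: they have to be found in the camera images.
- tailstock: Blue-grey cast tailstock clamped on the steel-topped bed of the bench centre, 76 mm wide (its x) and 150 mm long (its y), its own top 100 mm above the origin; the rest for the thrown-back catch reaches y = 99 mm, 116 mm high. Origin: centre of its underside, 40 mm above the granite. Its -y is the front, towards the headstock: the steel centre point sticks out there. Its +y is the back. It cannot move.
- quill (a joint): The sprung slide (centre, knob, bar and cross pin in one piece), in m: 0 = fully forward (start), 0.022 = hooked on the catch, 0.036 = at the rear stop; grows towards tailstock +y. The spring pushes it forward with 6 N at 0, 9 N at 0.022, 11 N at 0.036; mass about 0.45 kg. The cross pin lifts the lowered catch by itself (under 1 N more); the catch drops behind the pin once past about 0.022.
- knob (a point): Centre of the black upright round knob on the slide: 20 mm diameter, 31 mm tall (the point is at half height, 15.5 mm below its top and 127.5 mm above the tailstock's underside). Below it only the flat bar of the slide, whose top is 20 mm below the point. With the slide fully forward it stands at tailstock y = -0.052. It moves with the slide.
- catch (a joint): The red drop catch, a hooked steel arm hinged at the back of the tailstock's top, in rad: 0 = lying forward and level (working position), 1.95 = thrown back against its rest (start). It is loose and has only its weight (about 80 g): it stays back above about 1.2 and falls forward by itself below that.
- catch_tip (a point): Middle of the red catch arm's thickness, 8 mm from its free end. The arm is 66 mm long, 16 mm wide (along tailstock x), 6 mm thick. Catch back: about 35 mm behind and 46 mm above the hinge, the arm leaning backwards about 22 degrees from upright, its end 7 mm above the point. Catch down: 56 mm in front of and 15.5 mm above the hinge, the arm level.
- catch_hinge (a point): Centre of the catch's hinge pin, which lies along tailstock x: at tailstock (0, 0.062, 0.110). Does not move.
- shaft: Bystander: stepped steel shaft, 140 mm long, 24 mm thick, lying on two V-blocks in front of the headstock end of the bed. Origin: below its middle, at its underside; its axis is its y.
- vblock_a: Bystander: steel V-block under one end of the shaft, 48 x 28 x 34 mm. Origin: centre of its underside.
- vblock_b: Bystander: the like V-block under the other end of the shaft. Origin: centre of its underside.
- stand: Bystander: dial indicator on a magnetic stand, behind the bed near the headstock: base 50 x 60 x 55 mm, column 12 mm thick up to 220 mm, cross arm along its y at 172 mm (from y -100 mm to +45 mm) with a 54 mm dial (hanging down to 80 mm) at its -y end. Origin: centre of its underside.
- ring_gauge: Bystander: steel ring gauge, 64 mm diameter, 20 mm tall. Origin: centre of its underside.
- plug_gauge: Bystander: plug gauge with green handle, 106 mm long, 22 mm thick, lying along its x. Origin: below the handle's middle, at its underside.
- meter: Bystander: blue hand-held meter, 125 x 70 x 28 mm. Origin: centre of its underside.
- level: Bystander: round bubble level, 66 mm diameter, 15 mm tall. Origin: centre of its underside.

How it is judged (in metres and radians):
On the way, in this order (a step that is already met when the one before it is completed fails the run):
1. the catch lies down in its working position (value of joint catch below 0.1 rad), for 0.2 s.
2. the slide is pushed back to the catch and past it (value of joint quill above 0.0205 m), for 0.05 s.
At the end, for the whole second after the job is handed in: The slide rests hooked on the catch, 19 to 24.5 mm back from its forward end and still, and the catch lies within 0.1 rad of level (value of joint quill between 0.019 and 0.0245 m and velocity of joint quill between -0.005 and 0.005 m/s and value of joint catch below 0.1 rad); the robot touches nothing.
It fails at once if the knob or the catch is pinched between the fingers (contact force between the fingers and tailstock above 0.5 N and (distance between the grasp point and knob below 0.011 m or distance between the grasp point and catch_tip below 0.008 m)).
It fails at once if another thing on the plate is moved or lifted by more than 15 mm (distance of any of shaft, vblock_a, vblock_b, stand, ring_gauge, plug_gauge, meter, level from where it was at the start of the episode above 0.015 m).
It also fails if it takes over 40 s, if anything falls off the work surface, if the arm or the gripper's body presses on something with over 40 N, if the wrist force passes 120 N, or if a joint passes its speed limit or range.

### The arm

A 6-joint arm with a two-finger parallel gripper is mounted at the origin on the work surface. World frame = base frame: x ahead of the robot, y to its left, z up, the work surface at z = 0. Lengths are in m, angles in degrees, forces in N, time in s.
With the tool pointing down it reaches from about 0.3 to 0.75 m from the base axis. Payload 8.5 kg.
Tool frame: the origin (TCP) lies at the very end of the fingers, on their centre line; the grasp point (between the pads) lies 19 mm behind it; x points along the fingers, y is the direction in which the jaws open and shut, and the axes are right-handed (so a half turn about x gives the same grasp; the last joint's range is limited). The gripper opens to 85 mm and grips with 20 to 120 N. Pads are 22 mm wide; open, the fingers measure 114 mm over their backs; the gripper's body (76 mm by 85 mm) begins 54 mm behind the grasp point. The pads swing forward as they close: fully open they stand 13 mm farther back than shut.
Start: joints at [-77.195, 21.807, 74.336, -0, 83.858, -12.336], TCP at [0.234, -0.498, 0.231] pointing down, gripper open.
Joint ranges: [-178.18, 178.18], [-50.72, 133.34], [12.68, 142.11], [-81.47, 261.47], [9.98, 163.14], [-165.26, 165.26]. Speed limits (degrees/s): [136.94, 136.94, 180, 180, 180, 180].

### API

Orientations are given as a 3x3 rotation matrix whose columns are the frame's x, y, z axes.
In Python, from rig import sensors, cams, env gives the robot as it stands.
- The arm moves only by the shell command python3 -m crank 'ROWS' [FORCE]. ROWS is a JSON object of lists of equal length, an entry for each row: "hand": the closure in counts, from 0 (fully open) to 255 (shut); "translation": the shift along the tool's x, y, z in m, a list of three; "dr": the turn, a rotation vector about the tool's x, y, z in rad, a list of three. A call has 1 to 5 rows; each row is the pose to reach, as a shift and turn from the pose commanded when the call began, along the tool's axes at that moment; what a row does not reach only later rows make up. A row lasts 1/10 s, in which the tool goes at most 50 mm and 8.59 degrees, less where a joint would pass 70% of its speed; a pose out of reach is approached as far as the arm can. A call with a gripper value outside its range is refused whole. The fingers move at their own pace and stop on an object; FORCE is the grip in N (left out, the last holds). Time passes only in rows, so rows that repeat a pose let the fingers close. It gives the time, the measured TCP pose, the force and the opening at its end, in the units of the state.
- sensors.observe(): the state, without advancing time (a new reading comes with each control period).
- cams.get_image(name): name is "side" or "top" or "wrist"; returns (picture, depth): 384x512x3 uint8, blue, green, red; 384x512 float32, m along the optical axis (not along the pixel's ray), 0 where there is no reading.
- cams.calibration(name): a dict with "vertical_fov" (degrees; the focal length in pixels is half the picture's height over the tangent of half this angle, whatever the lens; pixels are square), "cx", "cy" (the principal point, pixels), "extrinsics" (4x4, takes a point from camera to world coordinates). Camera axes: x right, y down, z forward; pixel columns grow to the right and rows downward; lengths in m; the calibration is good to about 2 mm. A picture is of the moment at which its call begins: read the wrist's pose just before it. calibration takes no time and is no camera call; for the wrist camera it gives the pose at the moment of the call.
- env.close_job(): hands the job in, once; it reports no verdict.
The state is a dict: "time_s": time; "q": joint angles; "qvel": joint speeds; "joint_efforts": joint torques, N m; "position": TCP position; "tool_rot": TCP orientation; "ft_force": force on the tool from outside, world axes, zero at the start; "wrist_torque": the same for the moment, N m; "grip_width": finger opening in m.
Only numpy, scipy, OpenCV 4.12 (cv2) and the standard library are available. Lean on these libraries where they do the work, as an engineer would, in place of code of your own. Each camera call takes 0.05 s, during which the arm holds its last target. There are 200 camera calls.

## Working session

There is one attempt and no reset: what is moved stays moved. The work goes in short steps, Python scripts to look and compute and a shell command to move; the robot and the scene stay as the last step left them, time stands still between calls to the robot, and variables do not carry over. Pictures are saved under pics/ and viewed, about 8 in all and at most 12, crops included, and the job is handed in when it is done.

```bash
ls; mkdir -p pics
python3 - <<'E'
from rig import sensors,cams
import cv2,numpy as np
s=sensors.observe();print(s)
ims=[]
for n in ("side","top"):
    c=cams.calibration(n);print(n,c)
    p,d=cams.get_image(n);np.savez(f"pics/{n}0.npz",p=p,d=d);cv2.imwrite(f"pics/{n}0.png",p)
E
```

```text
pics
{'time_s': 0.0, 'q': array([-7.71938376e+01,  2.18428719e+01,  7.43850282e+01,  5.17028489e-04,
        8.38578703e+01, -1.23374017e+01]), 'qvel': array([-0.05683057,  0.07735742, -0.02852965,  0.10083011, -0.00367664,
        0.06496502]), 'joint_efforts': array([ 1.75773705e-03, -4.48440063e+01, -2.31276333e+01, -6.35362994e-05,
        4.73681124e-03,  1.51320722e-05]), 'position': array([ 0.23360851, -0.49760265,  0.23069253]), 'tool_rot': array([[-3.23061199e-04,  4.24886722e-01, -9.05246469e-01],
       [ 1.46172944e-03, -9.05245348e-01, -4.24886718e-01],
       [-9.99998879e-01, -1.46048983e-03, -3.28619784e-04]]), 'ft_force': array([-1.39856802,  0.23962914,  0.23883882]), 'wrist_torque': array([8.76942488e-04, 4.15613014e-05, 4.31742385e-02]), 'grip_width': 0.08553144983764091}
side {'vertical_fov': 50.32947719516087, 'cx': 256.56670806414905, 'cy': 192.6200473387939, 'extrinsics': array([[-0.92693462, -0.23508067,  0.29245392,  0.14379448],
       [-0.37514049,  0.56427225, -0.73543622,  1.04880866],
       [ 0.00786321, -0.7914126 , -0.61123176,  1.01320936],
       [ 0.        ,  0.        ,  0.        ,  1.        ]])}
top {'vertical_fov': 46.90183306772502, 'cx': 250.35737403221196, 'cy': 188.09070650257044, 'extrinsics': array([[-0.01348533, -0.98379803,  0.17877244,  0.33888023],
       [-0.99989734,  0.01240175, -0.00717746,  0.00235287],
       [ 0.00484408, -0.17885088, -0.98386427,  1.35222358],
       [ 0.        ,  0.        ,  0.        ,  1.        ]])}
```

View pics/side0.png

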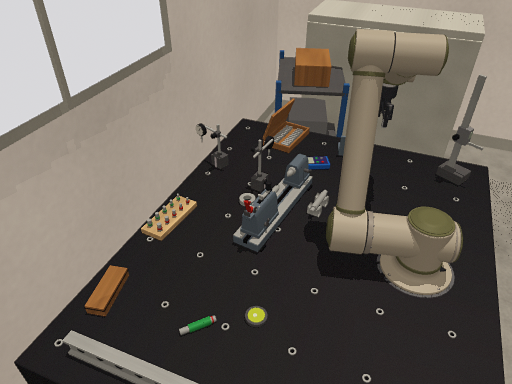

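View pics/top0.png

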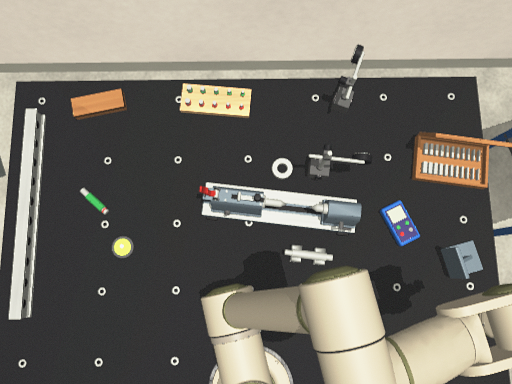

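```bash
cat > h.py <<'E'
import numpy as np,cv2
from rig import sensors,cams
def pts(d,c):
    f=d.shape[0]/2/np.tan(np.radians(c["vertical_fov"]/2))
    v,u=np.mgrid[:d.shape[0],:d.shape[1]]
    P=np.stack([(u-c["cx"])/f*d,(v-c["cy"])/f*d,d],-1)
    E=np.array(c["extrinsics"]);return P@E[:3,:3].T+E[:3,3]
def red(p):
    h=cv2.cvtColor(p,cv2.COLOR_BGR2HSV)
    return ((h[...,0]<8)|(h[...,0]>172))&(h[...,1]>150)&(h[...,2]>60)
E
python3 - <<'E'
from h import *
for n,(x0,y0,x1,y1) in dict(top=(190,170,370,245),side=(225,150,325,250)).items():
    z=np.load(f"pics/{n}0.npz");p,d=z["p"],z["d"];W=pts(d,cams.calibration(n))
    m=np.zeros(d.shape,bool);m[y0:y1,x0:x1]=1
    r=red(p)&m&(d>0);print(n,"red",r.sum(),W[r].mean(0),W[r].min(0),W[r].max(0))
    for lo,hi in((.03,.05),(.13,.147),(.147,.2)):
        k=m&(d>0)&(W[...,2]>lo)&(W[...,2]<hi)
        if k.sum()>5:
            q=W[k][:,:2].astype(np.float32);print(lo,k.sum(),cv2.minAreaRect(q),W[k].mean(0))
    if n=="top": cv2.imwrite("pics/crop0.png",np.vstack([cv2.resize(p[y0:y1,x0:x1],None,fx=4,fy=4,interpolation=2)]))
E
```

```text
top red 89 [0.54693068 0.11343722 0.17278718] [ 0.53758647  0.09348708 -0.00151145] [0.59323266 0.15200985 0.20618654]
0.03 2553 ((0.5558355450630188, -0.09820747375488281), (0.46021029353141785, 0.17751024663448334), 82.40956115722656) [ 0.51323749 -0.10533847  0.03986998]
0.13 1234 ((0.5175030827522278, -0.09341007471084595), (0.43998703360557556, 0.052278947085142136), 82.44556427001953) [ 0.51762515 -0.08152713  0.13699066]
0.147 254 ((0.53898024559021, 0.04847567528486252), (0.16289284825325012, 0.03360067307949066), 86.42543029785156) [0.53722516 0.05836637 0.16570867]
side red 73 [0.53648504 0.07712145 0.16523493] [ 0.42839543 -0.46236926  0.02391022] [0.55902882 0.13372355 0.20617641]
0.03 1347 ((0.5149500370025635, -0.15200930833816528), (0.4395749270915985, 0.5447642803192139), 25.823312759399414) [ 0.49623459 -0.08304424  0.03995566]
0.13 504 ((0.5738284587860107, -0.09839490056037903), (0.4440646469593048, 0.16365137696266174), 82.91785430908203) [ 0.5208227  -0.04946605  0.13769138]
0.147 232 ((0.5727911591529846, -0.05267283320426941), (0.08104943484067917, 0.3648018538951874), 18.957679748535156) [ 0.56113937 -0.00259154  0.1661992 ]
```

View pics/crop0.png

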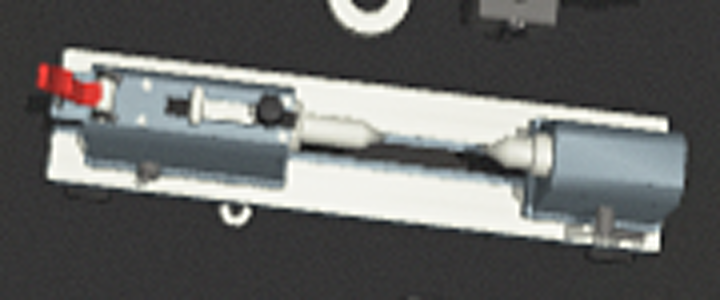

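```bash
cat >> h.py <<'E'
def ray(c,u,v,z):
    f=192/np.tan(np.radians(c["vertical_fov"]/2));E=np.array(c["extrinsics"])
    r=E[:3,:3]@np.array([(u-c["cx"])/f,(v-c["cy"])/f,1]);o=E[:3,3]
    return o+r*(z-o[2])/r[2]
E
python3 - <<'E'
from h import *
c=cams.calibration("top");z=np.load("pics/top0.npz");p,d=z["p"],z["d"];W=pts(d,c)
g=p.max(2)
m=np.zeros(g.shape,bool);m[185:207,247:268]=1
k=m&(g<45);n,l,st,ce=cv2.connectedComponentsWithStats(k.astype(np.uint8));print(st[1:],ce[1:])
i=1+np.argmax(st[1:,4]);u,v=ce[i]
K=ray(c,u,v,.18);print("knob",K,np.median(W[l==i],axis=0))
# bed: fit on plate-level mask
m[:]=0;m[170:245,190:370]=1
k=m&(W[...,2]>.036)&(W[...,2]<.044)&(g>150)
n,l,st,ce=cv2.connectedComponentsWithStats(k.astype(np.uint8));
k=np.isin(l,[i for i in range(1,n) if st[i,4]>100])
R=cv2.minAreaRect(W[k][:,:2].astype(np.float32));print(R)
a=np.radians(R[2]);y=np.array([np.cos(a),np.sin(a)]);x=np.array([y[1],-y[0]])
r=red(p)&m&(d>0)&(W[...,2]>.14);q=W[r]
q2=q[:,:2]-K[:2];print("red rel knob: x",np.percentile(q2@x,[0,50,100]),"y",np.percentile(q2@y,[0,50,100]),"z",q[:,2].min(),q[:,2].max())
print("expected tip rel knob y .149; hinge .114; yaw vec",y)
print("hinge",K[:2]+.114*y,"knob z",K)
for t in (.183,-.04):print("behind/front",t,K[:2]+t*y)
s=sensors.observe();print(s['position'])
E
```

```text
[[250 186   2   1   2]
 [253 186   1   1   1]
 [258 187   1   1   1]
 [261 187   2   1   2]
 [267 188   1   1   1]
 [254 197   3   4   5]
 [258 199   3   2   3]
 [265 206   3   1   3]] [[250.5        186.        ]
 [253.         186.        ]
 [258.         187.        ]
 [261.5        187.        ]
 [267.         188.        ]
 [254.6        198.8       ]
 [259.         199.66666667]
 [266.         206.        ]]
knob [ 0.52256393 -0.01717573  0.18      ] [ 0.52259935 -0.01561403  0.18057643]
((0.5186548829078674, -0.09165628254413605), (0.454821914434433, 0.0990702211856842), 82.44886016845703)
red rel knob: x [-0.00241238  0.00561316  0.01407185] y [0.11239108 0.13065297 0.14837586] z 0.14868696700159445 0.20618654004125503
expected tip rel knob y .149; hinge .114; yaw vec [0.13141106 0.99132796]
hinge [0.53754479 0.09583566] knob z [ 0.52256393 -0.01717573  0.18      ]
behind/front 0.183 [0.54661215 0.16423729]
behind/front -0.04 [ 0.51730749 -0.05682885]
[ 0.23362274 -0.49762479  0.23078434]
```

Run:
```python
from h import *
c=cams.calibration("top");z=np.load("pics/top0.npz");p,d=z["p"],z["d"];W=pts(d,c)
print("eye",ray(c,257.0,196.3,.183))
y=np.array([.1314,.9913]);x=np.array([.9913,-.1314])
for n in("top","side"):
    z=np.load(f"pics/{n}0.npz");p,d=z["p"],z["d"];W=pts(d,cams.calibration(n))
    k=(W[...,2]>.176)&(W[...,2]<.188)&(abs(W[...,0]-.525)<.03)&(abs(W[...,1]+.02)<.03)&(d>0)
    q=W[k];print(n,len(q),q.mean(0),cv2.minEnclosingCircle(q[:,:2].astype(np.float32)))
    r=red(p)&(W[...,2]>.14)&(abs(W[...,0]-.54)<.06)&(abs(W[...,1]-.11)<.07)
    q=W[r];print("red x_t",np.percentile(q[:,:2]@x,[2,50,98]),"y_t",np.percentile(q[:,:2]@y,[2,98]),"z",q[:,2].max())
    for nm,K in(("eye",ray(c,257.0,196.3,.183)),):print(nm,K[:2]@x,K[:2]@y)
```

```text
eye [ 0.52878165 -0.02365135  0.183     ]
top 43 [ 0.52683869 -0.02396465  0.18132189] ((0.5272169709205627, -0.024052606895565987), 0.00971938669681549)
red x_t [0.51794206 0.52588845 0.53316867] y_t [0.16440624 0.19803726] z 0.20618654004125503
eye 0.5272890357261159 0.04603632949541567
side 21 [ 0.52604281 -0.01980223  0.18043449] ((0.5256775617599487, -0.021928919479250908), 0.011236690916121006)
red x_t [0.51706241 0.5227617  0.53758629] y_t [0.16558183 0.20374009] z 0.20617640575055152
eye 0.5272890357261159 0.04603632949541567
```

```bash
python3 -m crank '{"hand":[255,255,255,255,255],"translation":[[-0.04,0,0],[-0.08,-0.01,-0.01],[-0.08,-0.03,-0.04],[-0.08,-0.055,-0.07],[-0.08,-0.08,-0.10]],"dr":[[-0.14,0,0],[-0.28,0,0],[-0.42,0,0],[-0.56,0,0],[-0.7,0,0]]}' 30
```

```text
time_s: 0.6
position: [0.2905, -0.3816, 0.311]
tool_rot: [[-0.0, 0.91, -0.414], [0.001, -0.414, -0.91], [-1.0, -0.0, -0.0]]
ft_force: [0.4, -0.4, -0.4]
grip_width: 0.0121
```

```bash
python3 -m crank '{"hand":[255,255,255,255,255],"translation":[[0,0,-0.045],[0,0,-0.09],[0,0,-0.135],[0,0,-0.18],[0,0,-0.225]],"dr":[[-0.1,0,0],[-0.2,0,0],[-0.295,0,0],[-0.295,0,0],[-0.295,0,0]]}'
```

```text
time_s: 1.1
position: [0.3847, -0.1768, 0.3112]
tool_rot: [[-0.0, 0.991, -0.137], [0.0, -0.137, -0.991], [-1.0, -0.0, -0.0]]
ft_force: [0.7, -0.5, -0.7]
grip_width: 0.0001
```

```bash
python3 -m crank '{"hand":[255,255,255,255,255],"translation":[[0,0.013,-0.04],[0,0.026,-0.08],[0,0.039,-0.12],[0,0.052,-0.16],[0,0.066,-0.20]],"dr":[[0,0,0],[0,0,0],[0,0,0],[0,0,0],[0,0,0]]}'; python3 -m crank '{"hand":[255,255,255,255,255],"translation":[[0,0.013,-0.04],[0,0.026,-0.08],[0,0.04,-0.12],[0,0.053,-0.16],[0,0.053,-0.16]],"dr":[[0,0,0],[0,0,0],[0,0,0],[0,0,0],[0,0,0]]}'
python3 - <<'E'
from h import *
s=sensors.observe();print(s['position'])
p,d=cams.get_image("wrist");c=cams.calibration("wrist");np.savez("pics/w1.npz",p=p,d=d);W=pts(d,c);cv2.imwrite("pics/w1.png",p)
r=red(p)&(d>0)&(W[...,2]>.14)
y=np.array([.1314,.9913]);x=np.array([.9913,-.1314])
q=W[r];print(r.sum(),"x_t",np.percentile(q[:,:2]@x,[2,50,98]),"y_t",np.percentile(q[:,:2]@y,[2,98]),"z",q[:,2].min(),q[:,2].max())
print("tcp xt,yt",s['position'][:2]@x,s['position'][:2]@y)
E
```

```text
time_s: 1.6
position: [0.4774, 0.0123, 0.3112]
tool_rot: [[-0.0, 0.991, -0.136], [-0.0, -0.136, -0.991], [-1.0, -0.0, 0.0]]
ft_force: [0.7, -1.5, 0.4]
grip_width: 0.0001
time_s: 2.1
position: [0.5523, 0.1654, 0.3098]
tool_rot: [[-0.002, 0.991, -0.132], [0.001, -0.132, -0.991], [-1.0, -0.002, -0.001]]
ft_force: [-0.7, -1.0, -1.3]
grip_width: -0.0001
[0.55229294 0.16541557 0.3098116 ]
138 x_t [0.52187629 0.52896828 0.5360468 ] y_t [0.18645267 0.19906288] z 0.16789456032712125 0.20552623469663137
tcp xt,yt 0.5257523825037024 0.23654775121692936
```

View pics/w1.png

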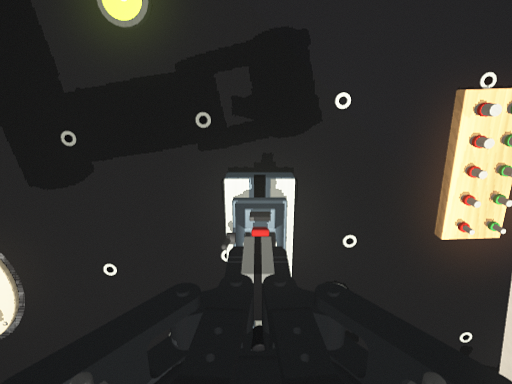

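```bash
python3 -m crank '{"hand":[255,255,255,255,255],"translation":[[0.04,0,0],[0.08,0,0],[0.11,0,0],[0.122,0,0],[0.122,0,0]],"dr":[[0,0,0],[0,0,0],[0,0,0],[0,0,0],[0,0,0]]}'; python3 -m crank '{"hand":[255,255,255,255,255],"translation":[[0,0,0.01],[0,0,0.02],[0,0,0.028],[0,0,0.036],[0,0,0.044]],"dr":[[0,0,0],[0,0,0],[0,0,0],[0,0,0],[0,0,0]]}';python3 -m crank '{"hand":[255,255,255,255,255],"translation":[[0,0,0.008],[0,0,0.016],[0,0,0.024],[0,0,0.032],[0,0,0.038]],"dr":[[0,0,0],[0,0,0],[0,0,0],[0,0,0],[0,0,0]]}'
python3 - <<'E'
from h import *
p,d=cams.get_image("side");np.savez("pics/s1.npz",p=p,d=d);cv2.imwrite("pics/s1.png",cv2.resize(p[150:260,200:340],None,fx=4,fy=4,interpolation=2))
E
```

```text
time_s: 2.65
position: [0.551, 0.161, 0.1885]
tool_rot: [[-0.002, 0.991, -0.137], [-0.0, -0.137, -0.991], [-1.0, -0.002, 0.001]]
ft_force: [0.9, 1.0, 0.8]
grip_width: 0.0002
time_s: 3.15
position: [0.5455, 0.1173, 0.1898]
tool_rot: [[0.001, 0.991, -0.137], [-0.0, -0.137, -0.991], [-1.0, 0.001, -0.0]]
ft_force: [-0.4, 0.2, 0.3]
grip_width: 0.0003
time_s: 3.65
position: [0.5402, 0.0798, 0.1893]
tool_rot: [[-0.0, 0.991, -0.137], [-0.0, -0.137, -0.991], [-1.0, -0.0, 0.0]]
ft_force: [-0.3, -0.6, -0.1]
grip_width: 0.0003
```

View pics/s1.png

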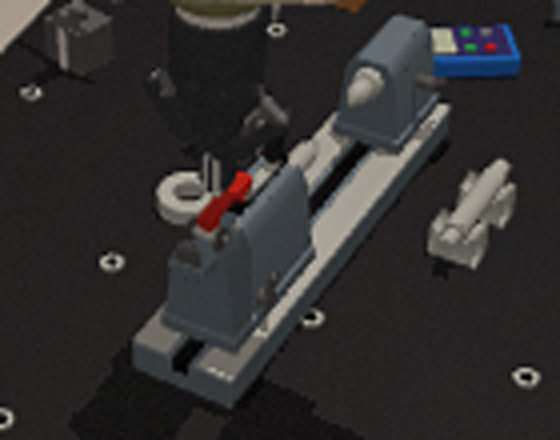

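```bash
python3 -m crank '{"hand":[255,255,255,255,255],"translation":[[-0.04,0,0],[-0.08,0,0],[-0.08,0,0.045],[-0.08,0,0.09],[-0.08,0,0.14]],"dr":[[0,0,0],[0,0,0],[0,0,0],[0,0,0],[0,0,0]]}'; python3 -m crank '{"hand":[255,255],"translation":[[0,0,0],[0,0,0]],"dr":[[0,0,0],[0,0,0]]}'
python3 - <<'E'
from h import *
y=np.array([.1314,.9913]);x=np.array([.9913,-.1314])
s=sensors.observe();print("tcp xt,yt",s['position'][:2]@x,s['position'][:2]@y,s['position'])
o=[]
for n in("side","top","wrist"):
    c=cams.calibration(n);p,d=cams.get_image(n);W=pts(d,c)
    r=red(p)&(W[...,2]>.14)&(abs(W[...,0]-.54)<.06)&(abs(W[...,1]-.07)<.1)
    q=W[r];
    if len(q):print(n,len(q),"red x_t",np.percentile(q[:,:2]@x,[2,98]),"y_t",np.percentile(q[:,:2]@y,[2,98]),"z",np.percentile(q[:,2],[2,50,98]))
    k=(W[...,2]>.174)&(W[...,2]<.19)&(abs(W[...,0]-.527)<.02)&(abs(W[...,1]+.022)<.018)
    q=W[k]
    if len(q):print("knob",len(q),q[:,:2]@x@np.ones(len(q))/len(q),(q[:,:2]@y).mean(),q[:,2].max())
    cv2.imwrite(f"pics/{n}2.png",p)
    if n=="side":o.append(cv2.resize(p[150:250,200:300],(400,400),interpolation=2))
    if n=="wrist":o.append(cv2.resize(p[150:,150:384],(400,400)))
cv2.imwrite("pics/c2.png",np.hstack(o))
E
```

```text
time_s: 4.2
position: [0.5208, -0.0591, 0.2696]
tool_rot: [[0.001, 0.991, -0.135], [-0.0, -0.135, -0.991], [-1.0, 0.001, -0.0]]
ft_force: [1.6, -0.3, 0.0]
grip_width: 0.0
time_s: 4.4
position: [0.521, -0.0589, 0.2693]
tool_rot: [[-0.0, 0.99, -0.139], [0.0, -0.139, -0.99], [-1.0, -0.0, -0.0]]
ft_force: [-0.2, 0.8, -0.4]
grip_width: -0.0001
tcp xt,yt 0.5242124892561106 0.010082660506186655 [ 0.5210071  -0.05889002  0.2692957 ]
side 84 red x_t [0.51690444 0.5318498 ] y_t [0.09942427 0.16745841] z [0.15568805 0.16742729 0.17183183]
knob 25 0.5240349263427387 0.050949168129285495 0.18567475758845853
top 114 red x_t [0.51987621 0.53557866] y_t [0.10679278 0.16297001] z [0.15787349 0.16731531 0.172314  ]
knob 42 0.5254155571057786 0.04528660500766777 0.18803523340192485
wrist 1834 red x_t [0.52165491 0.53663236] y_t [0.09844789 0.15184741] z [0.16671269 0.16819364 0.16981897]
knob 541 0.5293467473509778 0.047509493976580275 0.18469103910578677
```

View pics/c2.png

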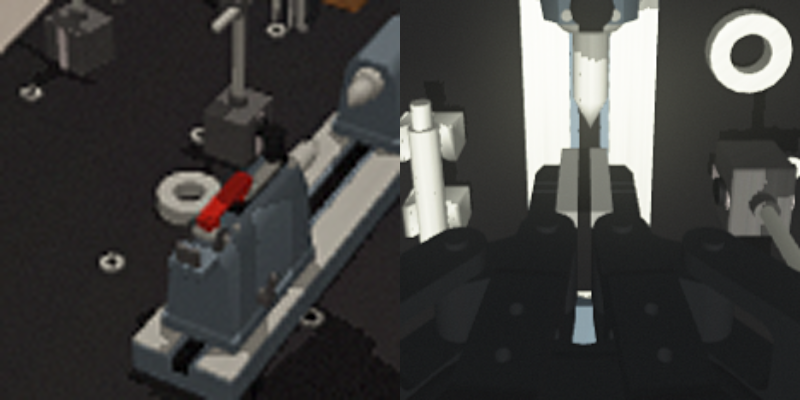

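```bash
python3 -m crank '{"hand":[255,255,255,255,255],"translation":[[0.04,0,0],[0.08,0,0],[0.105,0,0],[0.111,0,0],[0.111,0,0]],"dr":[[0,0,0],[0,0,0],[0,0,0],[0,0,0],[0,0,0]]}'; python3 -m crank '{"hand":[255,255,255,255,255],"translation":[[0,0,-0.005],[0,0,-0.01],[0,0,-0.014],[0,0,-0.018],[0,0,-0.022]],"dr":[[0,0,0],[0,0,0],[0,0,0],[0,0,0],[0,0,0]]}'
```

```text
time_s: 5.05
position: [0.5213, -0.0574, 0.1583]
tool_rot: [[-0.001, 0.991, -0.135], [0.0, -0.135, -0.991], [-1.0, -0.001, -0.0]]
ft_force: [0.2, -0.5, 0.2]
grip_width: 0.0
time_s: 5.55
position: [0.5244, -0.0372, 0.1593]
tool_rot: [[0.001, 0.991, -0.137], [-0.003, -0.137, -0.991], [-1.0, 0.002, 0.003]]
ft_force: [-2.7, -7.6, 4.4]
grip_width: -0.0
```

```bash
python3 -m crank '{"hand":[255,255,255,255,255],"translation":[[0,0,-0.006],[0,0,-0.012],[0,0,-0.017],[0,0,-0.020],[0,0,-0.022]],"dr":[[0,0,0],[0,0,0],[0,0,0],[0,0,0],[0,0,0]]}'; python3 -m crank '{"hand":[255,255],"translation":[[0,0,0],[0,0,0]],"dr":[[0,0,0],[0,0,0]]}'
python3 - <<'E'
from h import *
y=np.array([.1314,.9913]);s=sensors.observe();print(s['position'][:2]@y,s['ft_force'])
for n in("side","top"):
    c=cams.calibration(n);p,d=cams.get_image(n);W=pts(d,c);r=red(p)&(W[...,2]>.14)&(abs(W[...,0]-.54)<.06)&(abs(W[...,1]-.07)<.1)
    q=W[r]
    if len(q):print(n,len(q),"y_t",np.percentile(q[:,:2]@y,[2,98]),"z",np.percentile(q[:,2],[2,50,98]))
    cv2.imwrite(f"pics/{n}3.png",cv2.resize(p[150:250,200:300],(500,500),interpolation=2))
E
```

```text
time_s: 6.05
position: [0.5273, -0.0159, 0.1593]
tool_rot: [[0.001, 0.991, -0.137], [-0.004, -0.137, -0.991], [-1.0, 0.001, 0.004]]
ft_force: [-2.6, -10.4, 4.2]
grip_width: 0.0001
time_s: 6.25
position: [0.5272, -0.0161, 0.1593]
tool_rot: [[0.001, 0.991, -0.137], [-0.004, -0.137, -0.991], [-1.0, 0.001, 0.004]]
ft_force: [-4.3, -9.5, 4.5]
grip_width: 0.0002
0.05333415717779402 [-4.26671288 -9.50529776  4.46885882]
side 82 y_t [0.09959486 0.16686378] z [0.15600613 0.16714024 0.17198519]
top 43 y_t [0.09912369 0.16386607] z [0.1596276  0.16757791 0.17194005]
```

View pics/side3.png

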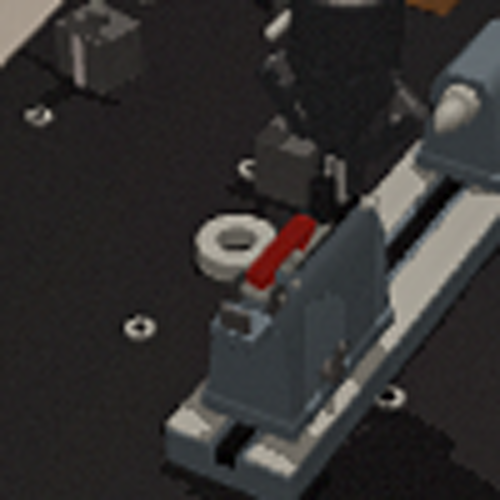

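```bash
python3 -m crank '{"hand":[255,255,255],"translation":[[0,0,-0.002],[0,0,-0.003],[0,0,-0.003]],"dr":[[0,0,0],[0,0,0],[0,0,0]]}'; python3 -m crank '{"hand":[255,255,255,255,255],"translation":[[0,0,0.003],[0,0,0.006],[0,0,0.009],[0,0,0.012],[0,0,0.015]],"dr":[[0,0,0],[0,0,0],[0,0,0],[0,0,0],[0,0,0]]}'
```

```text
time_s: 6.65
position: [0.5276, -0.0132, 0.1594]
tool_rot: [[0.001, 0.991, -0.137], [-0.004, -0.137, -0.991], [-1.0, 0.001, 0.004]]
ft_force: [-4.3, -9.8, 4.5]
grip_width: -0.0
time_s: 7.15
position: [0.5256, -0.0263, 0.1585]
tool_rot: [[0.0, 0.991, -0.136], [0.0, -0.136, -0.991], [-1.0, 0.0, -0.0]]
ft_force: [-0.6, -0.7, -0.6]
grip_width: -0.0001
```

```bash
python3 -m crank '{"hand":[255,255,255,255,255],"translation":[[0,0,0.012],[0,0,0.025],[-0.04,0,0.025],[-0.08,0,0.025],[-0.12,0,0.03]],"dr":[[0,0,0],[0,0,0],[0,0,0],[0,0,0],[0,0,0]]}'; python3 -m crank '{"hand":[255,255,255,255,255],"translation":[[0,0,0.04],[0,-0.02,0.08],[0,-0.05,0.11],[0,-0.08,0.14],[0,-0.08,0.14]],"dr":[[0,0,0],[0,0,0],[0,0,0],[0,0,0],[0,0,0]]}'
python3 - <<'E'
from h import *
y=np.array([.1314,.9913]);x=np.array([.9913,-.1314]);s=sensors.observe();print(s['position'],s['ft_force'])
o=[]
for n in("side","top"):
    c=cams.calibration(n);p,d=cams.get_image(n);W=pts(d,c);r=red(p)&(W[...,2]>.14)&(abs(W[...,0]-.54)<.06)&(abs(W[...,1]-.07)<.1)
    q=W[r]
    if len(q):print(n,len(q),"y_t",np.percentile(q[:,:2]@y,[2,98]),"z",np.percentile(q[:,2],[2,50,98]))
    k=(W[...,2]>.176)&(W[...,2]<.188)&(abs(W[...,0]-.527)<.025)&(abs(W[...,1]+.005)<.035)
    q=W[k][:,:2]; 
    if len(q):print("knob",len(q),(q@x).mean(),(q@y).mean())
    a,b=(200,150) if n=="side" else (195,165)
    o.append(cv2.resize(p[b:b+90,a:a+90],(400,400),interpolation=2))
    z=np.load(f"pics/{n}0.npz")["p"]; print("changed px",(cv2.absdiff(p,z).max(2)>60).sum())
cv2.imwrite("pics/c4.png",np.hstack(o))
E
```

```text
time_s: 7.65
position: [0.521, -0.0568, 0.2798]
tool_rot: [[-0.0, 0.991, -0.137], [0.0, -0.137, -0.991], [-1.0, -0.0, -0.0]]
ft_force: [1.2, 0.4, 0.2]
grip_width: 0.0002
time_s: 8.15
position: [0.4201, -0.1868, 0.2785]
tool_rot: [[-0.001, 0.99, -0.142], [-0.001, -0.142, -0.99], [-1.0, -0.001, 0.001]]
ft_force: [0.5, 0.6, 0.2]
grip_width: 0.0003
[ 0.42010467 -0.18675741  0.27850258] [0.46399998 0.64733428 0.15703151]
side 81 y_t [0.10191511 0.16737423] z [0.15536642 0.16745737 0.17126247]
knob 21 0.524392940614389 0.0718264779280767
changed px 8374
top 135 y_t [0.09898446 0.16318392] z [0.15513369 0.16755058 0.17181149]
knob 43 0.5255277266435756 0.06707112850378326
changed px 31805
```

View pics/c4.png

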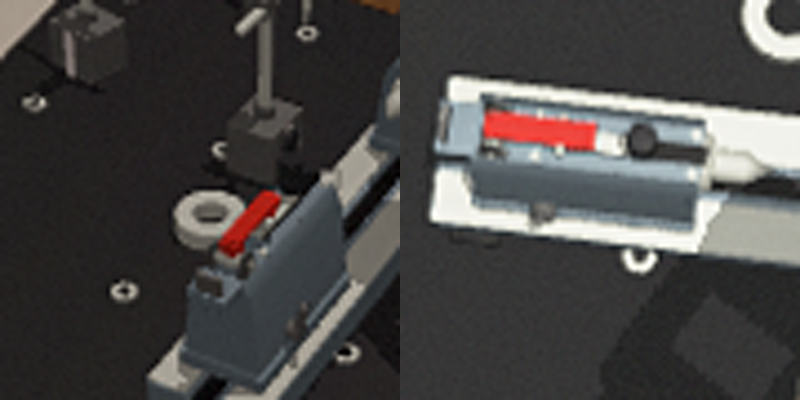

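The knob has moved back about 22 mm (top view y_t from 0.0453 to 0.0671) and stays there. The catch lies level (median z 0.1675), and the arm is clear of everything.

```bash
python3 -c "
from rig import env;print(env.close_job())"
```

```text
the job is handed in; nothing more can be done
None
```

I flipped the red catch forward with the closed fingers. I then pushed the black knob back about 30 mm and backed the fingers off, and the slide came to rest hooked behind the catch. The job is handed in, with about 8 s of the 40 s used.

- **Slide:** the top view put the knob 21.8 mm back from its starting place, against 22 mm for hooked. The side view gave about 21 mm against its reading just before the push. The push force, about 10 N, dropped to zero as the fingers backed off.
- **Catch:** it lies level, with its top at about 0.168 m, where the given sizes put it.
- **Robot:** it ended well clear of everything, and the force reading was only noise.
- **Not measured:** I did not measure the other items on the plate. In the last pictures, which show only part of the plate, nothing looked disturbed, and no move went near the other items.

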